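Load the glaze cartridge into the bench pump

TASK

Stand the flanged glaze cartridge in the well of the glaze pump, nose down, then swing the bail clamp over and press its handle down until the cartridge is driven fully home, its flange flush on the rim all round, and stays there by itself when you let go. Do it gently: feel for the stop and never load the well with more than about 50 N. Leave the pots and the other cartridge standing where they are.

Things in the scene. Friction and masses are not known exactly. Their poses are not given: they have to be found in the camera images.
- cartridge_mid (a point): centre of the upright glaze cartridge, 84 mm tall, 0.2 to 0.4 kg, on a 12 mm thick board. From its foot: grey nose 36 mm diameter, 34 mm tall (foot chamfered 2.5 mm over 3 mm); grey flange 50 mm diameter, 34 to 40 mm up; white barrel 40 mm diameter, 40 to 84 mm up, to grip. This point is 42 mm above the foot. z is its axis, up; no keyed side.
- well_mouth (a point): centre of the mouth of the pump's well, in the plane of its rim, 60 mm above the table: bore 37.8 mm diameter (0.9 mm clearance round the nose, 1 mm mouth chamfer) in an 80 x 80 mm aluminium block. z up; x points to the clamp's hinge and the green pump housing (110 to 195 mm along x, 84 mm tall). Home: flange on the rim, a hard stop; cartridge_mid is then 8 mm above this point, its top 50 mm.
- seal_rest (a point): centre of the top of the rubber seal as it waits, 22 mm below the rim in the bore. It is sprung: the cartridge put in stands on it by itself, cartridge_mid then 20 mm above the rim (flange 12 mm off it). Pressing the cartridge the last 12 mm home takes 5 N rising to 9 N, less its weight; the spring lifts it again if nothing holds it.
- well: the aluminium well block with its seal; origin under its centre, 46 mm below the rim; the load on it, from whatever touches it, may not pass 50 N
- clamp_hinge (a point): middle of the clamp's hinge axis, 85 mm along the well's x from the well's axis, 126 mm above the table; y is along the axis. The clamp is a steel bail: two flat side arms 92 mm apart, 14 mm tall, from the hinge to a cross handle at 165 mm; at 85 mm a cross bar between them carries a round-ended foot that comes down on the middle of the cartridge's top.
- clamp_handle (a point): middle of the clamp's cross handle: a round black bar 16 mm diameter, 85 mm long between the side arms, along the hinge axis (y), free all round, to be pinched or pushed from above. It moves on a circle of 165 mm radius about clamp_hinge. The foot is on an adjusting screw set differently each time: at home this point is anywhere from 111 to 141 mm above the table, to be found by feel.
- clamp (a joint): clamp angle (rad): 0 with the arms level over the well, grows as it opens, 1.57 upright; stops at 2.0 and -0.16. Starts open, 1.65 to 1.85; home between -0.09 and 0.09. The hinge is stiff and stays where left: swinging takes 5 to 9 N at the handle, square to the arms, 8 to 11 N near home, then a hard stop; each more newton there adds 2 N on the well: about 20 N down is the most allowed.
- tub: plain white cartridge tub of another size (54 mm diameter, no flange, 70 mm tall; origin under its centre): not for this pump, leave it standing
- teapot: green glazed teapot, body 92 mm diameter, about 90 mm tall, spout and handle reach 80 mm from its axis; origin under its centre; bystander
- jar: amber glazed lidded jar, 76 mm diameter, 78 mm tall; origin under its centre; bystander
- small_pot: small brown teapot, body 72 mm diameter, about 70 mm tall, spout and handle reach 63 mm from its axis; origin under its centre; bystander
- mug: unglazed clay mug, 76 mm diameter, 85 mm tall, handle on its +y side; origin under its centre; bystander
- bowl: unglazed clay bowl, 100 mm diameter, 50 mm tall; origin under its centre; bystander
Not all that is in view belongs to the job. Leave any blue or purple look-alike of the part that bears cartridge_mid alone.

How it is judged:
By the outcome, as a careful person would: the job done as asked, in the order asked, and still so for the second after the job is handed in, with the robot touching nothing.
It also fails if it takes over 72 s, if anything falls off the work surface, if the arm or the gripper's body presses on something with over 40 N, if the wrist force passes 120 N, or if a joint passes its speed limit or range.

ROBOT

A 6-joint arm with a two-finger parallel gripper is mounted at the origin on the work surface. World frame = base frame: x ahead of the robot, y to its left, z up, the work surface at z = 0. Lengths are in m, angles in rad, forces in N, time in s.
With the tool pointing down it reaches from about 0.4 to 0.825 m from the base axis. Payload 7 kg.
Tool frame: the origin (TCP) lies at the very end of the fingers, on their centre line; the grasp point (between the pads) lies 19 mm behind it; z points along the fingers, y is the line along which they close (so a half turn about z gives the same grasp; the last joint's range is limited). The gripper opens to 88 mm and grips with 3 to 60 N. Pads are 19 mm wide; open, the fingers measure 130 mm over their backs; the gripper's body (78 mm by 193 mm) begins 47 mm behind the grasp point.
Start: joints at [-0.951, 0.359, 0.012, 0, -1.224, -0.288], TCP at [0.22, -0.638, 0.227] pointing down, gripper open.
Joint ranges: [-3.07, 3.07], [-1.43, 2.12], [-1.02, 1.25], [-3.03, 1.67], [-3.05, -0], [-3.03, 3.03]. Speed limits (rad/s): [2.39, 2.39, 3.01, 3.14, 3.14, 3.14].

INTERFACE

Orientations are given as a unit quaternion [w, x, y, z].
In Python, from workcell import r, vision, finish_job gives the robot as it stands. Calls block until the motion is done:
- r.move_ptp(position, orientation): joint-space move of the TCP to a pose.
- r.servo_line(position, ori=None, v=0.15, contact_N=None): straight line of the TCP; ori=None keeps the orientation; v is the mean speed in m/s. With contact_N (N) it stops when the force on the tool has changed by that much, and returns True; else False.
- r.move_joints(angles): joint-space move.
- r.command_gripper(opening, grasp_force=None): finger opening in m; grasp_force is the grip in N (None keeps the last); returns when the fingers have stopped.
- r.pause(seconds).
- r.inverse_kinematics(position, orientation): joint angles nearest the present ones, or None.
- vision.capture(name): name is "side" or "top" or "wrist"; returns the picture (384x512x3 uint8, red, green, blue); there is no depth.
- vision.get_calibration(name): a dict with "fx", "fy", "cx", "cy" (pixels), "distortion" ([k1, k2, p1, p2, k3] as OpenCV has them; the pictures are not rectified), "camera_from_world" (4x4, takes a point from world to camera coordinates); the wrist camera has in their place "T_tool_cam" (4x4, takes a point from camera to tool coordinates, whose origin is the TCP and whose axes are the flange's). Camera axes: x right, y down, z forward; pixel columns grow to the right and rows downward; lengths in m; the calibration is good to about 2 mm. A picture is of the moment at which its call begins: read the wrist's pose just before it. get_calibration takes no time and is no camera call.
A pose or a line that the arm cannot do raises r.IKError and nothing moves.
- finish_job(): hands the job in; it is judged then, once.
Readings, each from a call of its own:
- r.read_time_s(): time.
- r.read_q(): joint angles.
- r.read_dq(): joint speeds.
- r.read_tau(): joint torques, N m.
- r.read_eef_pos(): TCP position.
- r.read_orientation(): TCP orientation.
- r.read_force(): force on the tool from outside, world axes, zero at the start.
- r.read_wrist_torque(): the same for the moment, N m.
- r.read_opening(): finger opening in m.
- r.read_gripper_force(): force on a finger pad.
Only numpy, scipy, OpenCV 4.12 (cv2) and the standard library are available. Lean on these libraries where they do the work, as an engineer would, in place of code of your own. Each camera call takes 0.05 s, during which the arm holds its last target. There are 200 camera calls.

## Working session

There is one attempt and no reset: what is moved stays moved. The work goes in short steps, each a Python script; the robot and the scene stay as the last script left them, time stands still between calls to the robot, and variables do not carry over. Pictures are saved under pics/ and viewed, at most 10 in all, crops included, and the job is handed in when it is done.

```bash
mkdir -p pics; cat > h.py <<'E'
import numpy as np, cv2
from workcell import r, vision, finish_job
def snap(n,f):
    im=vision.capture(n); cv2.imwrite('pics/'+f+'.png',im[:,:,::-1]); return im
def ray(n,uv,T_wc=None):
    c=vision.get_calibration(n); K=np.array([[c['fx'],0,c['cx']],[0,c['fy'],c['cy']],[0,0,1]])
    p=cv2.undistortPoints(np.array([[uv]],float),K,np.array(c['distortion'])).ravel()
    T=np.linalg.inv(c['camera_from_world']) if T_wc is None else T_wc
    d=T[:3,:3]@[p[0],p[1],1]; return T[:3,3],d
def at_z(n,uv,z,T=None):
    o,d=ray(n,uv,T); return o+d*(z-o[2])/d[2]
def proj(n,P,T_wc=None):
    c=vision.get_calibration(n); K=np.array([[c['fx'],0,c['cx']],[0,c['fy'],c['cy']],[0,0,1]])
    M=np.array(c['camera_from_world']) if T_wc is None else np.linalg.inv(T_wc)
    return cv2.projectPoints(np.array(P,float).reshape(-1,3),cv2.Rodrigues(M[:3,:3])[0],M[:3,3],K,np.array(c['distortion']))[0].reshape(-1,2)
def wristT():
    from scipy.spatial.transform import Rotation as R
    q=r.read_orientation(); T=np.eye(4); T[:3,:3]=R.from_quat([q[1],q[2],q[3],q[0]]).as_matrix(); T[:3,3]=r.read_eef_pos()
    return T@np.array(vision.get_calibration('wrist')['T_tool_cam'])
def down(yaw): # tool z down, tool y (closing) direction at angle yaw+90 mirrored: x axis at yaw
    return [0,np.cos(yaw/2),np.sin(yaw/2),0]
E
python3 - <<'E'
from h import *
a=snap('top','top0'); b=snap('side','side0')
for n,im in(('top',a),('side',b)):
    cv2.imwrite(f'pics/{n}0.png',cv2.resize(im[:,:,::-1],(800,600),interpolation=cv2.INTER_CUBIC))
    print(n,np.linalg.inv(vision.get_calibration(n)['camera_from_world']).round(3))
print(r.read_orientation(),vision.get_calibration('wrist')['T_tool_cam'])
E
```

```text
top [[-0.015 -0.998  0.068  0.455]
 [-1.     0.015 -0.004  0.01 ]
 [ 0.003 -0.068 -0.998  1.152]
 [ 0.     0.     0.     1.   ]]
side [[-0.691 -0.378  0.616 -0.357]
 [-0.723  0.362 -0.589  0.837]
 [-0.001 -0.852 -0.523  0.853]
 [ 0.     0.     0.     1.   ]]
[-1.88709662e-04 -1.65092741e-01  9.86277767e-01  7.18823415e-04] [[-7.93772590e-06 -9.54035564e-01 -2.99693415e-01  8.18011349e-02]
 [ 9.99999940e-01  9.59739215e-05 -3.32006826e-04  1.01657049e-03]
 [ 3.45509072e-04 -2.99693400e-01  9.54035506e-01 -1.57165267e-01]
 [ 0.00000000e+00  0.00000000e+00  0.00000000e+00  1.00000000e+00]]
```

View pics/top0.png

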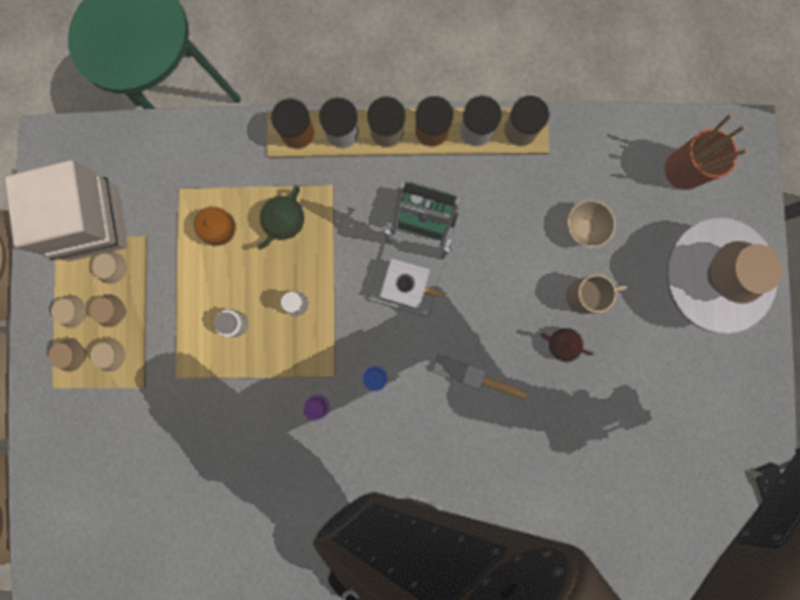

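View pics/side0.png

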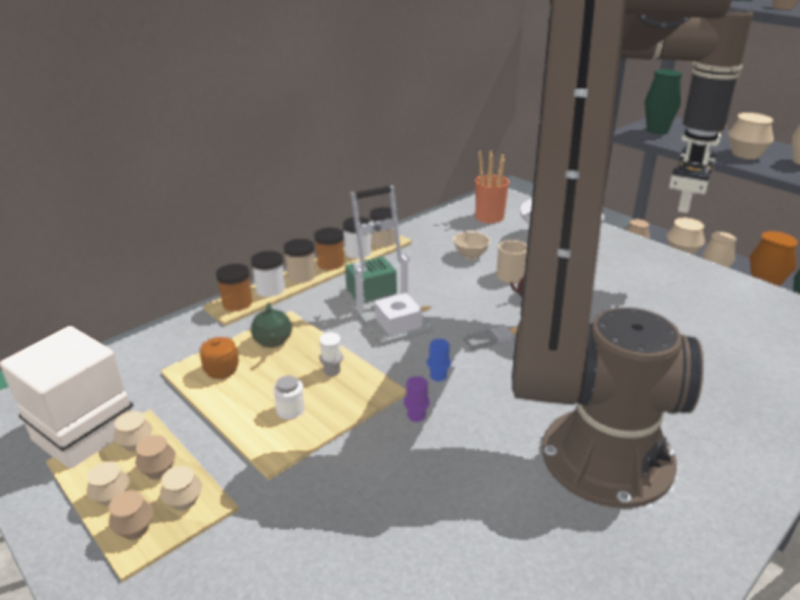

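The top view shows white-topped parts at (291,301) and (229,323) on the board, and blue (375,378) and purple (316,407) look-alikes. In the side view the part at (331,350) has a white barrel, flange and grey nose, so it is the cartridge; (289,397) is the tub. The well is at top (405,283), and the open clamp's handle is at side (374,191). I'll check the choice in one crop.

```bash
python3 - <<'E'
from h import *
a=cv2.imread('pics/top0.png');b=cv2.imread('pics/side0.png')
# top crop 800-scale (215..455,170..350) x3.3 ; side (270..450,170..430)
A=cv2.resize(a[170:350,215:465],(500,360),interpolation=cv2.INTER_CUBIC)
B=cv2.resize(b[180:420,310:425],(288,600),interpolation=cv2.INTER_CUBIC)
o=np.zeros((600,790,3),np.uint8);o[:360,:500]=A;o[:,502:]=B
cv2.imwrite('pics/c1.png',o)
s=.64
for nm,uv,z in[('cart',(291,301),.096),('tub',(229,323),.082),('well',(405,283),.06),('teapot',(281,217),.08),('jar',(214,225),.08),('blue',(375,378),.08)]:
    print(nm,at_z('top',(uv[0]*s,uv[1]*s),z).round(4))
E
```

```text
cart [0.5205 0.2096 0.096 ]
tub [0.4803 0.3338 0.082 ]
well [ 0.5551 -0.0101  0.06  ]
teapot [0.6876 0.2324 0.08  ]
jar [0.6743 0.3659 0.08  ]
blue [0.3705 0.051  0.08  ]
```

View pics/c1.png

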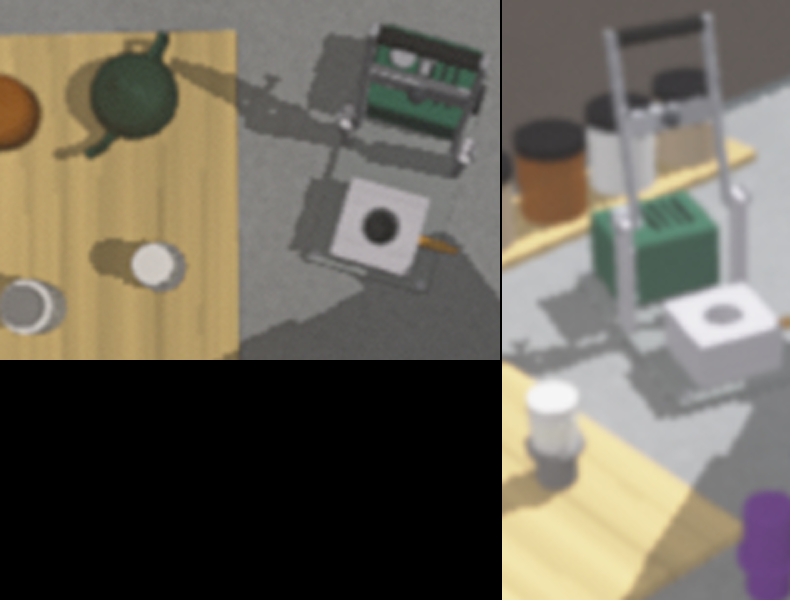

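```bash
python3 - <<'E'
from h import *
Y=np.radians(164.6); q=down(Y)
for p in([.52,.21,.25],[.52,.21,.06],[.555,-.01,.24],[.555,-.01,.07]): print(r.inverse_kinematics(p,q))
# look at the well on the way
r.move_ptp([.555,-.01,.25],q); T1=wristT(); a=snap('wrist','w1')
r.move_ptp([.52,.21,.25],q); T2=wristT(); b=snap('wrist','w2')
np.save('T1.npy',T1);np.save('T2.npy',T2); print(r.read_time_s(),r.read_force())
for T,P in((T1,[.555,-.01,.06]),(T2,[.52,.21,.096])): print(proj('wrist',P,T))
cv2.imwrite('pics/w12.png',cv2.resize(np.hstack([a,b])[:,:,::-1],(800,300),interpolation=cv2.INTER_AREA))
E
```

```text
[ 0.73287224  0.15646363 -0.20744777  0.         -1.20688493 -2.57244927]
[ 0.73287224  0.33824122 -0.44855348  0.         -0.78400163 -2.57244927]
[ 0.33478691  0.15307641 -0.23475319  0.         -1.18296673 -2.17436395]
[ 0.33478691  0.31728546 -0.45152041  0.         -0.80199046 -2.17436395]
3.6167 [-0.21611381  0.46350557 -0.21279986]
[[256.87521538 167.4240149 ]]
[[256.48654474 176.25775586]]
```

View pics/w12.png

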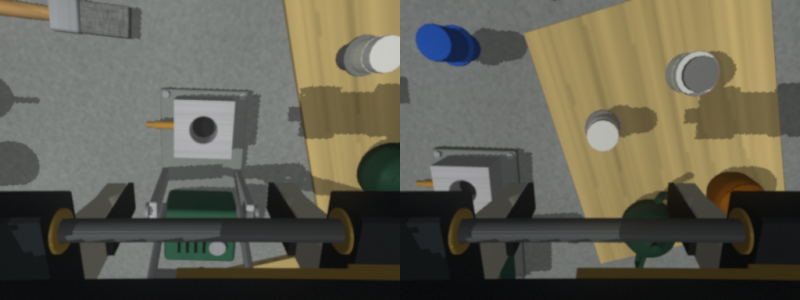

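The left image shows the well bore at full-picture pixel (260,165). The right one shows the cartridge's white top at (259,173), with the flange just visible above. I'll get sub-pixel positions from an enlarged crop.

```bash
python3 - <<'E'
from h import *
a=cv2.imread('pics/w1.png');b=cv2.imread('pics/w2.png')
A=cv2.resize(a[110:220,205:315],(396,396),interpolation=cv2.INTER_CUBIC)
B=cv2.resize(b[120:230,205:315],(396,396),interpolation=cv2.INTER_CUBIC)
cv2.imwrite('pics/c2.png',np.hstack([A,B]))
T1=np.load('T1.npy');T2=np.load('T2.npy')
def blob(im,m,ctr):
    n,l,s,c=cv2.connectedComponentsWithStats(m.astype(np.uint8)); k=l[ctr[1],ctr[0]]
    cs=cv2.findContours((l==k).astype(np.uint8),0,2)[0][0]; print(k,s[k],c[k],cv2.fitEllipse(cs)); return c[k]
g=a.mean(2); print(g[165,260],g[165,225]); c=blob(a,g<110,(260,165)); print(at_z('wrist',c,.06,T1))
g=b.mean(2); print(g[173,258]); c=blob(b,g>205,(258,173)); print(at_z('wrist',c,.096,T2))
E
```

```text
45.666666666666664 176.0
12 [243 149  34  35 936] [259.61217949 165.76709402] ((259.6201477050781, 165.7429656982422), (33.17498016357422, 34.246524810791016), 35.77472686767578)
[ 0.55404341 -0.00674508  0.06      ]
181.33333333333334Traceback (most recent call last):
  File "<stdin>", line 11, in <module>
  File "<stdin>", line 9, in blob
cv2.error: OpenCV(4.12.0) /io/opencv/modules/imgproc/src/shapedescr.cpp:361: error: (-201:Incorrect size of input array) There should be at least 5 points to fit the ellipse in function 'fitEllipseNoDirect'
```

View pics/c2.png

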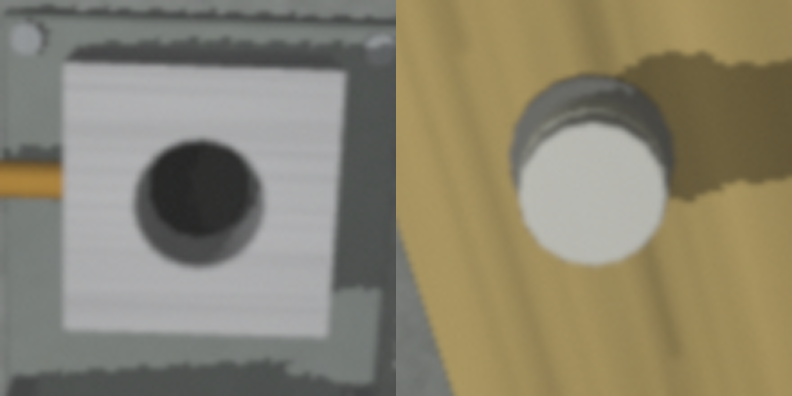

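```bash
python3 - <<'E'
from h import *
T1=np.load('T1.npy');T2=np.load('T2.npy')
w=at_z('wrist',(259.8,165.8),.06,T1); c=at_z('wrist',(259.3,173.2),.096,T2); print(w,c)
q=down(np.radians(164.6))
r.command_gripper(.088)
r.servo_line([c[0],c[1],.12],v=.15); hit=r.servo_line([c[0],c[1],.059],v=.08,contact_N=8)
print(hit,r.read_eef_pos())
r.command_gripper(.03,25); print(r.read_opening(),r.read_gripper_force(),r.read_force())
r.servo_line([c[0],c[1],.20],v=.12); print(r.read_force(),r.read_time_s())
r.move_ptp([w[0],w[1],.20],q)
T=wristT(); np.save('T3.npy',T); im=snap('wrist','w3'); np.save('w.npy',w)
cv2.imwrite('pics/c3.png',cv2.resize(im[60:300,100:420,::-1],(800,600),interpolation=cv2.INTER_CUBIC))
print(r.read_eef_pos(),proj('wrist',w,T))
E
```

```text
[ 0.55413027 -0.00656373  0.06      ] [0.51781378 0.213376   0.096     ]
False [0.51815437 0.21361283 0.05940478]
0.0395346825326729 24.98807430267334 [-0.43828403 -0.2356321  -0.67704924]
[-0.1648512  -0.16510723 -2.87084487] 7.9083
[ 0.55412619 -0.00625835  0.19973812] [[256.61365293 180.36477437]]
```

View pics/c3.png

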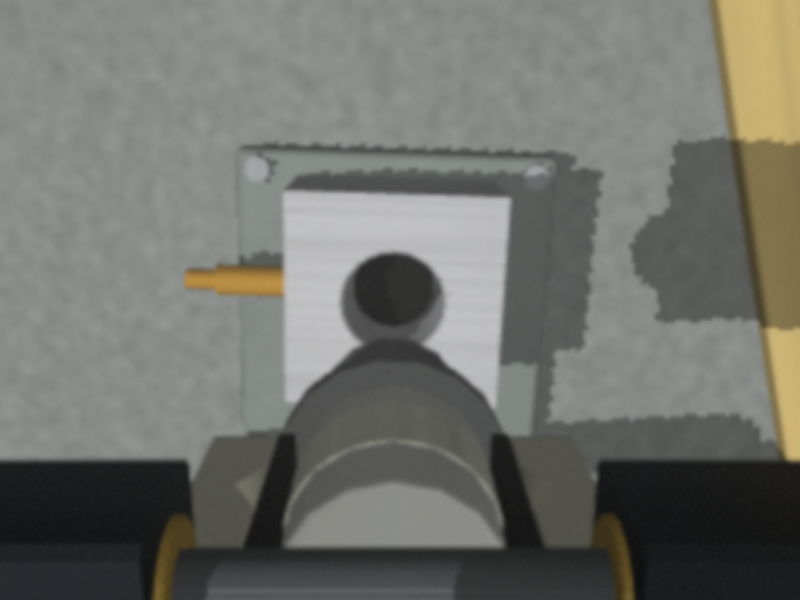

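The held cartridge's flange spans columns 285–503 of the crop (centre 394). The bore spans 343–443 (centre 393), so the two line up sideways. I'll use the held flange to take out the camera's sideways bias, then insert by feel.

```bash
python3 - <<'E'
from h import *
T=np.load('T3.npy'); w=np.load('w.npy')
X=T@np.linalg.inv(np.array(vision.get_calibration('wrist')['T_tool_cam'])) # tool in world
ty=X[:3,1]; 
fl=X[:3,3]+X[:3,2]*.006; 
mid=lambda a:((a-.5)/2.5+100-.0)
uf=mid(394); pf=proj('wrist',fl,T)[0]; p1=proj('wrist',fl+ty*.001,T)[0]
b=(uf-pf[0])/(p1[0]-pf[0]); print('bias mm',b,pf)
w2=at_z('wrist',(mid(393.5),60+(301)/2.5-.5+0),.06,T); print(w,w2,(w2-w)@ty)
m=((w2-w)@ty*.5) # average of two looks
tgt=w+ty*(m-b*.001); print(tgt)
r.servo_line([tgt[0],tgt[1],.118],v=.1)
f0=np.array(r.read_force()); z=.116; 
hit=r.servo_line([tgt[0],tgt[1],.087],v=.02,contact_N=6)
print(hit,r.read_eef_pos(),np.array(r.read_force())-f0,r.read_wrist_torque(),r.read_time_s())
np.save('tgt.npy',tgt)
E
```

```text
bias mm 0.8504102848185543 [255.80861597 247.14254168]
[ 0.55413027 -0.00656373  0.06      ] [ 0.55384889 -0.00593068  0.06      ] 0.000535200769217897
[ 0.55397499 -0.00712548  0.06000011]
False [ 0.55406378 -0.00711588  0.08714185] [ 0.73362957  1.05200837 -0.69093889] [-0.0365284   0.02995889 -0.0553176 ] 11.5167
```

```bash
python3 - <<'E'
from h import *
t=np.load('tgt.npy'); f0=np.array(r.read_force())
print(r.servo_line([t[0],t[1],.0835],v=.02,contact_N=5),r.read_eef_pos(),np.array(r.read_force())-f0)
r.command_gripper(.07)
r.servo_line([t[0],t[1],.20],v=.15)
T=wristT(); a=snap('wrist','w4'); b=snap('side','s4')
A=cv2.resize(a[60:300,150:390,::-1],(396,396),interpolation=cv2.INTER_CUBIC);B=cv2.resize(b[105:285,195:285,::-1],(300,600),interpolation=cv2.INTER_CUBIC)
o=np.zeros((600,700,3),np.uint8);o[:396,:396]=A;o[:,400:]=B;cv2.imwrite('pics/c4.png',o)
h=np.radians(-16.5);ux=np.array([np.cos(h),np.sin(h),0]);uy=np.array([-np.sin(h),np.cos(h),0])
H=np.array([t[0],t[1],.126])+.085*ux
o1,d1=ray('side',(239.4,122.6)); s=((H-o1)@uy)/(d1@uy); P=o1+s*d1; v=P-H
print('side handle',P,'rad',np.hypot(v@ux,v[2]),'ang',np.arctan2(v[2],-(v@ux)))
o2,d2=ray('top',(275.8,123.2)); A=np.array([d1,-d2]).T; k=np.linalg.lstsq(A,o2-o1,rcond=None)[0]
P=(o1+k[0]*d1+o2+k[1]*d2)/2;v=P-H; print('tri',P,v@ux,v@uy,v[2],np.linalg.norm(o1+k[0]*d1-o2-k[1]*d2))
for a in np.linspace(1.6,1.9,7):
    Q=H-.165*np.cos(a)*ux+[0,0,.165*np.sin(a)]; print(round(a,2),proj('side',Q),proj('top',Q))
print(H,r.read_time_s())
E
```

```text
False [ 0.55449073 -0.0070652   0.08392715] [-0.49013089 -0.47301537  5.51746808]
side handle [ 0.66089903 -0.03879782  0.2933519 ] rad 0.16943958205956836 ang 1.727936399596959
tri [ 0.67761104 -0.05092921  0.2850309 ] 0.04598561163464184 -0.0068853471466238155 0.15903090293586492 0.0034486375407703387
1.6 [[242.10664381 125.47085126]] [[269.36688335 138.07707264]]
1.65 [[241.08172917 124.74616014]] [[270.24365358 134.95581909]]
1.7 [[240.07320359 124.14308133]] [[271.10595258 131.89449297]]
1.75 [[239.08370506 123.66161624]] [[271.95050137 128.90469021]]
1.8 [[238.11573804 123.30136973]] [[272.77415508 125.99748609]]
1.85 [[237.17166901 123.06157093]] [[273.57392512 123.18335845]]
1.9 [[236.25372328 122.94109532]] [[274.34699866 120.4721202 ]]
[ 0.63547467 -0.03126678  0.126     ] 13.6
```

View pics/c4.png

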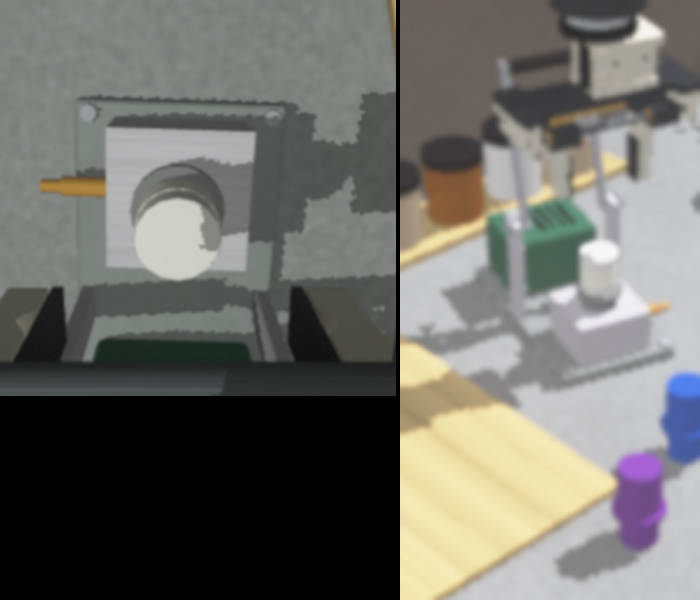

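The cartridge stands upright in the well, its top at crop (177,238), and nothing else has moved. Next I pinch the handle, at about 1.8 rad, and swing it along its arc.

```bash
cat >> h.py <<'E'
hh=np.radians(-16.8);ux=np.array([np.cos(hh),np.sin(hh),0]);uy=np.array([-np.sin(hh),np.cos(hh),0])
t0=np.load('tgt.npy'); H=np.array([t0[0],t0[1],.126])+.085*ux-.001*uy
hp=lambda a,R=.165: H-R*np.cos(a)*ux+np.array([0,0,R*np.sin(a)])
F=lambda: np.array(r.read_force())
E
python3 - <<'E'
from h import *
qs=[down(np.radians(x)) for x in(73.2,253.2)]
r.servo_line([t0[0],t0[1],.34],v=.2)
P=hp(1.8); best=None
for q in qs:
    js=[r.inverse_kinematics(p,q) for p in(P+[0,0,.06],P-[0,0,.015],hp(1.0)-[0,0,.015],hp(.4)-[0,0,.015],hp(-.1))]
    ok=all(j is not None for j in js); print(ok,js[0],js[-1])
    if ok and (best is None or abs(js[0][5]-r.read_q()[5])<best[0]): best=(abs(js[0][5]-r.read_q()[5]),q)
q=best[1]; np.save('q.npy',q)
r.move_ptp(list(P+[0,0,.06]),q); f=F()
print(r.servo_line(list(P-[0,0,.015]),v=.06,contact_N=6),r.read_eef_pos(),F()-f)
r.command_gripper(.008,15); print(r.read_opening(),r.read_gripper_force(),F()-f,r.read_time_s())
e=np.array(r.read_eef_pos())-H; print(e@ux,e@uy,e[2])
a=snap('wrist','w5'); b=snap('side','s5')
o=np.hstack([cv2.resize(a[:,:,::-1],(400,300)),cv2.resize(b[60:210,140:340,::-1],(400,300),interpolation=cv2.INTER_CUBIC)]);cv2.imwrite('pics/c5.png',o)
E
```

```text
True [ 0.22456215  0.30946226  0.20769779  0.         -1.46903186  2.62381519] [ 0.44374081  0.14979343 -0.57136635  0.         -0.84963655  2.40463653]
True [ 0.22456215  0.30946226  0.20769779  0.         -1.46903186 -0.51777746] [ 0.44374081  0.14979343 -0.57136635  0.         -0.84963655 -0.73695612]
False [ 0.67115924 -0.04351551  0.27219168] [ 0.05911947  0.50861285 -0.12040026]
0.015373178003789458 15.003770291805267 [ 7.16114673 -2.68502918 -0.4774845 ] 18.2333
0.03960488678078788 6.940102068164755e-05 0.14661865110345523
```

View pics/c5.png

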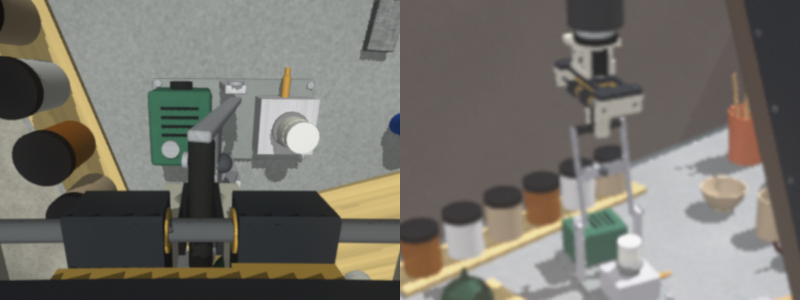

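The bar is pinched between the fingers at mid-handle (opening 15.4 mm). Now I'll swing it.

```bash
python3 - <<'E'
from h import *
r.command_gripper(.008,22)
off=np.array([0,0,-.015]); mx=0
for a in np.arange(1.65,.40,-.125):
    r.servo_line(list(hp(a)+off),v=.12); f=F(); rad=-np.cos(a)*ux+[0,0,np.sin(a)]; tan=np.sin(a)*ux+[0,0,np.cos(a)]
    print(round(a,2),'rad %.1f tan %.1f y %.1f'%(f@rad,f@tan,f@uy),round(r.read_opening(),4))
    if np.linalg.norm(f)>45: print('STOP');break
print(r.read_time_s())
E
```

```text
1.65 rad 9.3 tan -2.1 y 1.6 0.0151
1.52 rad 12.3 tan -0.8 y 2.2 0.0152
1.4 rad 11.5 tan -0.1 y 2.0 0.0152
1.27 rad 10.6 tan 0.8 y 3.7 0.0156
1.15 rad 7.6 tan 0.3 y 6.1 0.0151
1.02 rad 4.2 tan 1.0 y 6.7 0.0156
0.9 rad 0.5 tan 0.8 y 8.0 0.0152
0.77 rad -1.6 tan -0.1 y 7.0 0.0148
0.65 rad -6.0 tan -3.1 y 6.9 0.0152
0.52 rad -8.4 tan -4.9 y 7.6 0.0154
21.8333
```

```bash
python3 - <<'E'
from h import *
r.command_gripper(.05); e=np.array(r.read_eef_pos())
r.servo_line(list(e+[0,0,.04]),v=.12); r.command_gripper(0.0,30); print(r.read_opening())
f0=F(); a=.525; P=hp(a)+[0,0,.008]
r.servo_line(list(P+[0,0,.006]),v=.1)
print('touch',r.servo_line(list(P-[0,0,.004]),v=.02,contact_N=3),r.read_eef_pos()[2]-P[2],F()-f0)
zc=r.read_eef_pos()[2]-.008; a=np.arcsin((zc-.126)/.165); print('a',a)
log=[]
while a>-.12:
    a-=.03 if a>.28 else .012
    hit=r.servo_line(list(hp(a)+[0,0,.008]),v=.03,contact_N=6)
    f=F()-f0; log.append((round(a,3),round(r.read_eef_pos()[2]-.008,4),f.round(1).tolist(),hit))
    if f[2]>15: break
for l in log: print(*l)
print(r.read_time_s())
E
```

```text
0.00029586223479839365
touch True -0.002570586161688343 [-0.75088374  1.24372256  1.23857399]
a 0.5070879381603611
0.477 0.2039 [-0.0, 0.1, -0.4] True
0.447 0.2024 [-0.4, 0.4, -0.3] True
0.417 0.2014 [-0.6, 0.5, 0.7] True
0.387 0.2007 [-0.7, 0.6, 1.9] True
0.357 0.1999 [-0.6, 1.2, 0.8] True
0.327 0.1992 [-1.6, 0.8, 1.8] True
0.297 0.1984 [-0.2, 1.0, 2.2] True
0.267 0.1977 [-0.2, 1.4, 1.9] True
0.255 0.1967 [-2.0, 0.6, 1.5] True
0.243 0.196 [-1.0, 0.5, 1.8] True
0.231 0.195 [-0.5, 0.7, 2.1] True
0.219 0.1943 [-0.8, 0.0, 1.8] True
0.207 0.1932 [-1.0, -0.5, 2.4] True
0.195 0.1925 [-0.9, 1.2, 2.0] True
0.183 0.1914 [-0.7, 0.4, 1.8] True
0.171 0.1907 [-0.6, 0.3, 1.8] True
0.159 0.1894 [-1.0, 1.6, 0.9] True
0.147 0.1888 [-1.1, 1.0, 2.4] True
0.135 0.1874 [-1.3, -0.1, 0.6] True
0.123 0.1868 [-0.7, 1.2, 1.5] True
0.111 0.1853 [-1.6, -0.6, 2.6] True
0.099 0.1847 [-0.9, -0.1, 2.1] True
0.087 0.1829 [-1.1, 0.9, 1.7] True
0.075 0.1825 [-0.4, -0.1, 1.8] True
0.063 0.1806 [-0.3, 0.6, 1.0] True
0.051 0.1801 [-0.8, 0.0, 2.5] True
0.039 0.178 [-1.2, 0.7, 1.7] True
0.027 0.1775 [-0.1, 0.2, 2.0] True
0.015 0.1752 [-0.4, 0.9, 1.6] True
0.003 0.1748 [-1.1, 1.0, 3.2] True
-0.009 0.1723 [-0.0, 0.3, 1.2] True
-0.021 0.1719 [-0.6, -0.4, 2.9] True
-0.033 0.1693 [-0.8, 0.7, 0.7] True
-0.045 0.1688 [-1.2, 0.4, 2.2] True
-0.057 0.166 [-1.1, 0.2, 0.8] True
-0.069 0.1656 [-0.5, 1.1, 2.0] True
-0.081 0.1627 [-0.6, 1.4, 0.7] True
-0.093 0.1622 [-1.2, 0.8, 3.2] True
-0.105 0.159 [-1.7, -0.1, 0.4] True
-0.117 0.1585 [-2.0, 0.7, 2.6] True
-0.129 0.1551 [0.6, -0.9, 0.0] True
38.05
```

The 6 N guard tripped on plain hinge friction at every step. I'll re-centre over the bar and press in one slow stroke, guarded at 14 N.

```bash
python3 - <<'E'
from h import *
e=np.array(r.read_eef_pos()); a=np.arcsin((e[2]-.008-.126)/.165); d=(e-hp(a)); print('a',a,'off',d@ux,d@uy)
r.servo_line(list(e+[0,0,.006]),v=.05); f0=F()
r.servo_line(list(hp(a)+[0,0,.014]),v=.05)
tgt=hp(-.1)+[0,0,.008]
hit=r.servo_line(list(tgt),v=.015,contact_N=14)
e=np.array(r.read_eef_pos()); print(hit,'handle z',e[2]-.008,'a',np.arcsin((e[2]-.134)/.165),F()-f0,r.read_time_s())
E
```

```text
a 0.1772965085667124 off -0.0013659604857075669 -0.00022177288553188406
True handle z 0.11364392329891693 a -0.0749554809903601 [-1.65327413  0.60253491  4.48597444] 41.375
```

```bash
python3 - <<'E'
from h import *
e=np.array(r.read_eef_pos()); f=F()
hit=r.servo_line(list(e-[0,0,.008]),v=.01,contact_N=11.5)
e2=np.array(r.read_eef_pos()); print(hit,'moved',e2[2]-e[2],'z',e2[2]-.008,f,F())
r.servo_line(list(e2+[0,0,.10]),v=.15); r.move_ptp([.40,-.25,.30],down(np.radians(163)))
print(r.read_time_s(),F())
b=snap('side','s6'); c=snap('top','t6')
o=np.hstack([cv2.resize(b[130:230,215:285,::-1],(420,600),interpolation=cv2.INTER_CUBIC),cv2.resize(c[100:220,190:300,::-1],(380,600)[::1],interpolation=cv2.INTER_CUBIC)]);cv2.imwrite('pics/c6.png',o)
E
```

```text
True moved -0.00023556908301755608 z 0.11340835421589937 [-1.44124207  0.65455654  4.17679172] [-1.28619552  0.18171486  5.32917248]
43.6083 [ 0.31148737  0.09163686 -0.08796626]
```

View pics/c6.png

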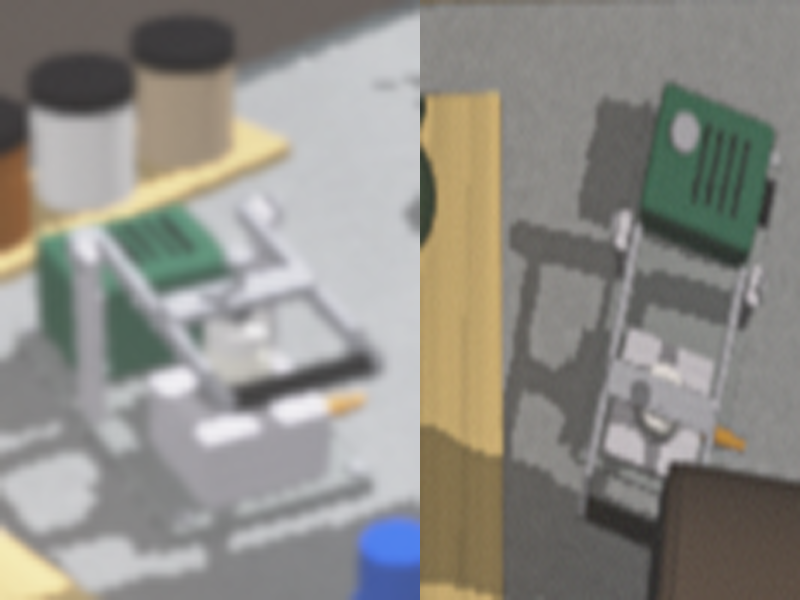

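The side view shows the clamp down over the cartridge, with the foot on its top and the handle at crop (303,377), about side pixel (265.5,192.8). The top view shows the foot centred over the well. I'll check that the handle stayed down before handing in.

```bash
python3 - <<'E'
from h import *
for a in(-.075,-.03,.03,.1): print(a,proj('side',hp(a)))
b=cv2.imread('pics/s6.png'); p=cv2.imread('pics/side0.png')
c=vision.capture('side')[:,:,::-1]; print('drift since',np.abs(c.astype(int)-b)[130:230,215:285].mean())
o=cv2.resize(b[165:225,225:285],(600,600),interpolation=cv2.INTER_CUBIC)
for z,col in((.06,(0,0,255)),(.066,(0,255,0)),(.11,(255,0,0))):
    R=.025 if z<.1 else .02
    th=np.linspace(0,6.28,60); q=proj('side',np.c_[t0[0]+R*np.cos(th),t0[1]+R*np.sin(th),0*th+z])
    cv2.polylines(o,[np.int32((q-[225,165]+.5)*10)],True,col,1)
cv2.imwrite('pics/c7.png',o)
E
```

```text
-0.075 [[265.3130541  193.32631068]]
-0.03 [[265.38086528 191.47809158]]
0.03 [[265.3985563  188.91884579]]
0.1 [[265.31294782 185.80900809]]
drift since 0.35314285714285715
```

View pics/c7.png

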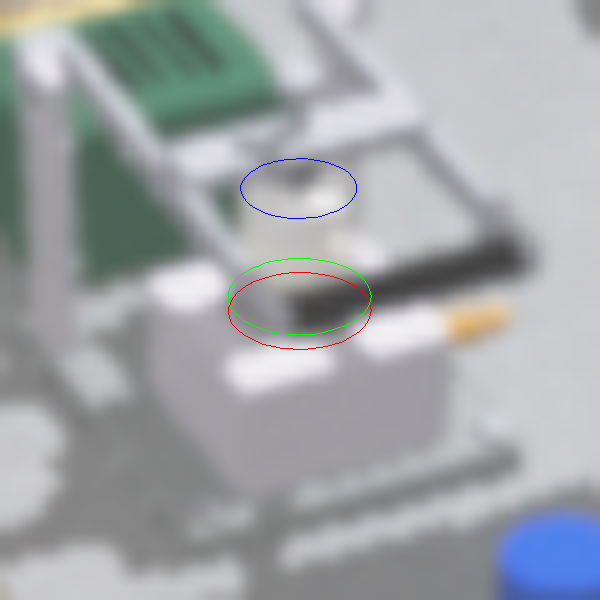

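The cartridge top matches the home outline (blue ellipse at 298,188), the flange sits on the rim (green/red at 300,300), and the handle stayed down.

```bash
python3 -c "
from h import *
print(finish_job())"
```

```text
the job is handed in; nothing more can be done
None
```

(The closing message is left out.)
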